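Sort the torch and gas parts after a welding job

TASK

Sort the five loose parts lying on the red bench into their trays: both brass gas fittings into the blue tray, the steel nut into the black tray, and the two pink ceramic gas cups into the yellow tray, each lying flat or standing on the tray floor, none on top of another or on a rim. Put all three metal parts away first and do not move the ceramic cups until then; the cups are brittle, so set them down gently (no drop) and leave them standing upright on their wide ends. Leave the round green tin with the white lid where it stands.

Things in the scene. Friction and masses are not known exactly. Their poses are not given: they have to be found in the camera images.
- brass_connector: brass hose connector lying on its side, 60 mm long: a 24 x 24 mm square wrench body (26 mm long) in the middle, an 18 mm round stub 14 mm long on its -x end and a thin barbed tail 20 mm long (17 mm across) on its +x end; about 110 g. Origin: centre of the square body, 12 mm above its support; x along its length, y level across the flats, z up. Grip it across the square body.
- brass_coupler: brass round coupler standing upright, 30 mm diameter for its lower 26 mm, then a 22 mm neck, 36 mm high in all, with a thin steel band and a dark bore on top; about 140 g. Origin: on its axis at half height, 18 mm above its support; z up.
- steel_nut: large grey steel hexagon nut lying flat, 46 mm across flats, 53 mm across corners, 24 mm high, with a 30 mm hole; about 200 g. Origin: its centre, 12 mm above its support; z up along the hole, x square to one pair of flats (so flats face every 60 degrees from x).
- cup_tall: tall narrow pink ceramic gas cup standing on its wide end: 26 mm diameter for the lower 32 mm, then a cone to 18 mm at the top, 48 mm high, dark round mouth on top; about 30 g; breaks if it falls freely by more than about 25 mm. Origin: centre of its underside; z up.
- cup_wide: short wide pink ceramic gas cup standing on its wide end: 36 mm diameter for the lower 25 mm, then a cone to 26 mm at the top, 32 mm high, dark round mouth on top; about 35 g; breaks if it falls freely by more than about 25 mm. Origin: centre of its underside; z up.
- tray_blue: blue parts tray, 168 x 148 mm outside (long side along its x) and 18 mm high, walls and floor 4 mm thick, so 160 x 140 mm inside; it is held to the table by magnets and does not move. Origin: centre of its underside, on the table; z up. For the two brass fittings.
- tray_black: black parts tray, 168 x 148 mm outside (long side along its x) and 18 mm high, walls and floor 4 mm thick, so 160 x 140 mm inside; it is held to the table by magnets and does not move. Origin: centre of its underside, on the table; z up. For the steel nut.
- tray_yellow: yellow parts tray, 168 x 148 mm outside (long side along its x) and 18 mm high, walls and floor 4 mm thick, so 160 x 140 mm inside; it is held to the table by magnets and does not move. Origin: centre of its underside, on the table; z up. For the two ceramic cups.
- paste_tin: round green tin with a white lid, 58 mm diameter, 52 mm high, loose, full, about 300 g; a bystander that must stay where it is. A steel-and-orange welding magnet, 60 mm across and 16 mm high, lies similarly among the parts and is fixed. Origin: centre of its underside; z up.
Mind the look-alikes: they are no part of the job. Of the things that look like the tray_black, take the one that is farthest to the robot's right at the start.

How it is judged:
By the outcome, as a careful person would: the job done as asked, in the order asked, and still so for the second after the job is handed in, with the robot touching nothing.
It also fails if it takes over 128 s, if anything falls off the work surface, if the arm or the gripper's body presses on something with over 40 N, if the wrist force passes 120 N, or if a joint passes its speed limit or range.

ROBOT

A 6-joint arm with a two-finger parallel gripper is mounted at the origin on the work surface. World frame = base frame: x ahead of the robot, y to its left, z up, the work surface at z = 0. Lengths are in mm, angles in rad, forces in N, time in s.
With the tool pointing down it reaches from about 350 to 875 mm from the base axis. Payload 4.2 kg.
Tool frame: the origin (TCP) lies at the very end of the fingers, on their centre line; the grasp point (between the pads) lies 19 mm behind it (arm.pinch_z is the distance from the TCP to the grasp point, in mm); x points along the fingers, y is the direction in which the jaws open and shut, and the axes are right-handed (so a half turn about x gives the same grasp; the last joint's range is limited). The gripper opens to 85 mm and grips with 20 to 120 N. Pads are 22 mm wide; open, the fingers measure 114 mm over their backs; the gripper's body (76 mm by 85 mm) begins 54 mm behind the grasp point. The pads swing forward as they close: fully open they stand 13 mm farther back than shut.
Start: joints at [-0.901, 0.385, 0.008, 0, -1.194, -0.259], TCP at [249.602, -572.973, 231.312] pointing down, gripper open.
Joint ranges: [-3.14, 3.14], [-1.21, 2.06], [-1.07, 1.41], [-3.16, 2.05], [-2.99, -0.16], [-3.1, 3.1]. Speed limits (rad/s): [2.79, 2.79, 3.14, 3.14, 3.14, 3.14].

INTERFACE

Orientations are given as a unit quaternion [x, y, z, w].
In Python, from bench import arm gives the robot as it stands.
- The arm moves only by the tool drive_tool, never from a script. Its argument "motion" is a list of rows, each a list of 4 numbers: the shift along the tool's x, y, z in mm, then the turn about the tool's x in degrees. In form: [[dx, dy, dz, spin], ...]. A call has 1 to 10 rows; each row shifts and turns the commanded pose from where the row before left it, along the tool's axes as they then stand; what a row does not reach is not made up. A row lasts 1/12 s, in which the tool goes at most 41.7 mm and 7.16 degrees, less where a joint would pass 70% of its speed; a pose out of reach is approached as far as the arm can. A call with a gripper value outside its range is refused whole. "grip" is the finger opening in mm, from 0 to 85.4, set as the call begins (left out, the last holds). The fingers move at their own pace and stop on an object; the grip force is fixed at half the most. Time passes only in rows, so rows that do not move let the fingers close. It gives the time, the measured TCP pose, the force and the opening at its end, in the units of the state.
- arm.read_state(): the state, without advancing time (a new reading comes with each control period).
- arm.get_image(name): name is "scene" or "top" or "wrist"; returns the picture (400x640x3 uint8, red, green, blue); there is no depth.
- arm.calibration(name): a dict with "K" (3x3 intrinsics, pixels), "eye" and "attitude" of the camera in the world; the wrist camera has in their place "T_tool_cam" (4x4, takes a point from camera to tool coordinates, whose origin is the TCP and whose axes are the tool frame's). Camera axes: x right, y up, looking along -z (the intrinsics and any distortion apply to the point x, -y, -z); pixel columns grow to the right and rows downward; lengths in mm; the calibration is good to about 2 mm. A picture is of the moment at which its call begins: read the wrist's pose just before it. calibration takes no time and is no camera call.
- arm.job_done(): hands the job in, once; it reports no verdict.
The state is a dict: "clock": time; "joints": joint angles; "joint_vel": joint speeds; "joint_efforts": joint torques, N m; "position": TCP position; "ee_rot": TCP orientation; "contact_force": force on the tool from outside, world axes, zero at the start; "wrist_torque": the same for the moment, N m; "gripper_width": finger opening in mm.
Only numpy, scipy, OpenCV 4.12 (cv2) and the standard library are available. Lean on these libraries where they do the work, as an engineer would, in place of code of your own. Each camera call takes 0.05 s, during which the arm holds its last target. There are 200 camera calls.

## Working session

There is one attempt and no reset: what is moved stays moved. The work goes in short steps, Python scripts to look and compute and a tool call to move; the robot and the scene stay as the last step left them, time stands still between calls to the robot, and variables do not carry over. Pictures are saved under pics/ and viewed, about 12 in all and at most 16, crops included, and the job is handed in when it is done.

Besides the shell and the picture viewer there is one more tool, called after "Request:" as name(argument=value, ...), one argument or row to a line, values as JSON. drive_tool: Moves the arm, as the interface text tells. Its arguments: {"type":"object","properties":{"motion":{"type":"array"},"grip":{"type":"number"}},"required":["motion"]}

```bash
mkdir -p pics; ls; python3 - <<'E'
from bench import arm
import cv2
print(arm.read_state())
for n in ["scene","top","wrist"]:
    c=arm.calibration(n); print(n,c)
    cv2.imwrite(f"pics/{n}0.png",arm.get_image(n)[:,:,::-1])
E
```

```text
pics
{'clock': 0.0, 'joints': array([-9.01392023e-01,  3.85573318e-01,  6.62053721e-03, -4.89732519e-04,
       -1.19401854e+00, -2.58626120e-01]), 'joint_vel': array([ 8.16652453e-06,  1.59923733e-03,  1.61203484e-03, -3.91071737e-04,
       -4.55440330e-04,  2.36414278e-03]), 'joint_efforts': array([ 5.82957136e-05, -3.92287838e+01,  1.88400900e+01,  4.18620095e+00,
       -4.60841926e-03,  7.22824382e-06]), 'position': array([ 249.36967992, -572.45307261,  230.21078429]), 'ee_rot': array([-0.14339076,  0.69245743,  0.14491014,  0.69205697]), 'contact_force': array([0.30096711, 1.00493968, 0.1881348 ]), 'wrist_torque': array([-0.02664191,  0.00672162,  0.03524519]), 'gripper_width': 85.2972599400483}
scene {'K': array([[437.52382641,   0.        , 324.26721854],
       [  0.        , 437.52382641, 205.13422721],
       [  0.        ,   0.        ,   1.        ]]), 'eye': array([1216.44789884, -153.63943216,  808.25323198]), 'attitude': array([0.31166702, 0.22500331, 0.54620705, 0.74424125])}
top {'K': array([[360.82740033,   0.        , 324.38352805],
       [  0.        , 360.82740033, 200.86595606],
       [  0.        ,   0.        ,   1.        ]]), 'eye': array([ 305.98967998,   93.8355418 , 1155.4540931 ]), 'attitude': array([-0.06061694,  0.06009726,  0.7104054 , -0.69859722])}
wrist {'K': array([[347.91651926,   0.        , 318.15321882],
       [  0.        , 347.91651926, 206.05715036],
       [  0.        ,   0.        ,   1.        ]]), 'T_tool_cam': array([[-6.42156876e-04,  2.74281041e-01, -9.61649363e-01,
        -1.42009656e+02],
       [ 9.99999775e-01, -1.12123050e-05, -6.70963949e-04,
         3.57648372e-01],
       [-1.94814997e-04, -9.61649578e-01, -2.74280973e-01,
        -7.02663789e+01],
       [ 0.00000000e+00,  0.00000000e+00,  0.00000000e+00,
         1.00000000e+00]])}
```

View pics/top0.png

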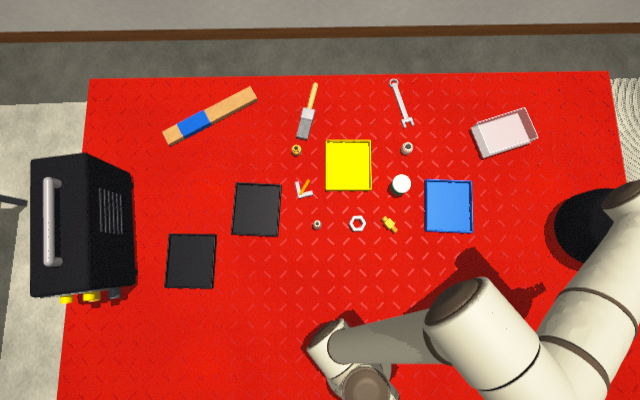

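View pics/scene0.png

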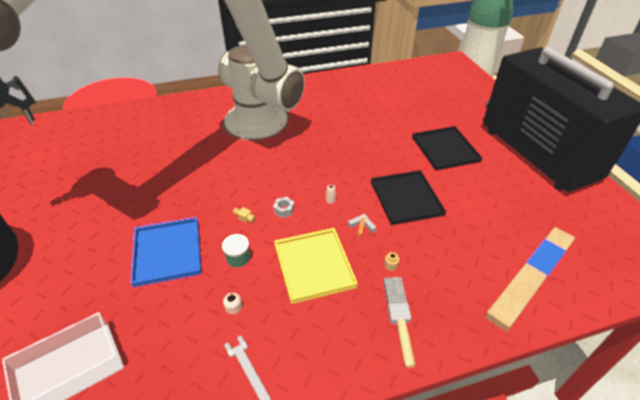

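The top view shows:
- coupler (297,150)
- tall cup (317,224)
- nut (358,223)
- connector (390,224)
- wide cup (407,148)
- tin (401,184)
- magnet (304,189)
- yellow tray (348,166)
- blue tray (448,206)
- black trays at (258,209) and (191,261); the robot's right is the image's right, so the tray at (258,209) is the one to use.

```bash
cat > h.py <<'E'
import numpy as np, cv2
from scipy.spatial.transform import Rotation as R
from bench import arm
def pose(name,st=None):
    c=arm.calibration(name)
    if name!="wrist": return c["K"],np.array(c["eye"]),R.from_quat(c["attitude"]).as_matrix()
    st=st or arm.read_state(); T=c["T_tool_cam"]; Q=R.from_quat(st["ee_rot"]).as_matrix()
    return c["K"],st["position"]+Q@T[:3,3],Q@T[:3,:3]
def cast(P,uv,z):
    K,e,A=P; d=np.linalg.solve(K,[uv[0],uv[1],1.]); d=A@(d*[1,-1,-1])
    return e+d*(z-e[2])/d[2]
def proj(P,p):
    K,e,A=P; q=A.T@(np.array(p)-e)*[1,-1,-1]; q=K@q; return q[:2]/q[2]
def blobs(m,amin):
    n,l,s,c=cv2.connectedComponentsWithStats(m.astype(np.uint8))
    return [(s[i,4],c[i],s[i,:4],l==i) for i in range(1,n) if s[i,4]>=amin]
E
python3 - <<'E'
from h import *
P=pose("top");S=pose("scene")
im=cv2.imread("pics/top0.png"); h=cv2.cvtColor(im,cv2.COLOR_BGR2HSV)
print("base",proj(P,[0,0,0]),proj(S,[0,0,0]))
T={"blue":((100,100,60),(130,255,255)),"yellow":((26,180,120),(34,255,255)),"black":((0,0,0),(180,120,75))}
for k,(a,b) in T.items():
  for ar,c,s,m in blobs(cv2.inRange(h,a,b)>0,700):
    if k=="black" and not (150<c[0]<300): continue
    ct,_=cv2.findContours(m.astype(np.uint8),0,2); r=cv2.minAreaRect(ct[0])
    w=[cast(P,p,18) for p in cv2.boxPoints(r)]
    e=[w[1]-w[0],w[2]-w[1]]; L=max(e,key=np.linalg.norm)
    print(k,ar,c.round(),np.mean(w,0).round(),[round(np.linalg.norm(v)) for v in e],"ang x",round(np.degrees(np.arctan2(L[1],L[0])),1))
for k,u,z,us in [("coupler",(297,149),36,(392,257)),("tall",(317,224),40,(331,187)),("nut",(358,223),24,(284,206)),("conn",(390,224),18,(244,214)),("wide",(407,147),28,(233,298)),("tin",(401,182),52,(236,243)),("magnet",(304,189),10,(362,222))]:
  print(k,cast(P,u,z).round(),cast(S,us,z).round())
c=im[130:245,285:420]; cv2.imwrite("pics/topc.png",cv2.resize(c,None,fx=5.5,fy=5,interpolation=cv2.INTER_CUBIC))
E
```

```text
base [358.05013012 365.71395205] [255.01333424 120.09104115]
blue 2483 [448. 206.] [ 482. -303.   18.] [152, 172] ang x 175.1
yellow 2135 [348. 165.] [622.  13.  18.] [148, 165] ang x 177.8
black 2305 [256. 209.] [480. 312.  18.] [167, 149] ang x -2.5
black 2530 [190. 261.] [321. 514.  18.] [166, 154] ang x 0.8
coupler [671. 179.  36.] [678. 181.  36.]
tall [426. 117.  40.] [421. 121.  40.]
nut [429. -12.  24.] [437.  -9.  24.]
conn [ 425. -113.   18.] [ 429. -111.   18.]
wide [ 674. -179.   28.] [ 674. -177.   28.]
tin [ 552. -148.   52.] [ 548. -146.   52.]
magnet [544. 158.  10.] [536. 165.  10.]
```

View pics/wrist0.png

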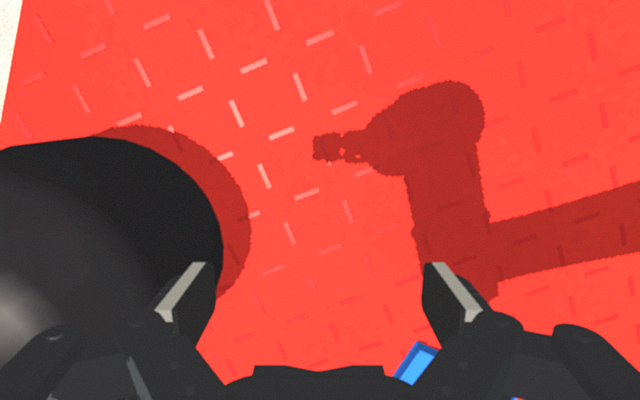

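The wrist view shows the jaws at about row 265. Image up is tool −z, so the area between the fingers is visible. I'll fetch the connector first, turning the tool along its roughly 45° axis.

Request:
drive_tool(
  motion=[
    [0,0,0,-7.16],
    [0,0,0,-7.16],
    [0,0,0,-7.16],
    [0,16.7,37.5,0],
    [0,16.7,37.5,0],
    [0,16.7,37.5,0],
    [0,16.7,37.5,0],
    [0,16.7,37.5,0],
    [0,16.7,37.5,0],
    [0,16.7,37.5,0],
  ],
  grip=85,
)

```text
clock: 0.98
position: [352.5, -302.8, 231.2]
ee_rot: [-0.27, 0.653, 0.271, 0.653]
contact_force: [1.7, -0.1, 0.0]
gripper_width: 85.1
```

Request:
drive_tool(
  motion=[
    [0,16.7,37.5,0],
    [0,16.7,37.5,0],
    [0,16.7,37.5,0],
    [0,16.7,37.5,0],
    [0,16.7,37.5,0],
    [0,0,0,0],
    [0,0,0,0],
    [0,0,0,0],
  ],
)

```text
clock: 1.65
position: [425.7, -112.9, 231.1]
ee_rot: [-0.271, 0.653, 0.271, 0.653]
contact_force: [0.8, 0.5, -0.3]
gripper_width: 85.1
```

```bash
cat >> h.py <<'E'
def yaw(st):
    z=R.from_quat(st["ee_rot"]).as_matrix()[:,2]; return np.degrees(np.arctan2(z[1],z[0]))
def rel(st,p):
    Q=R.from_quat(st["ee_rot"]).as_matrix(); return (Q.T@(np.array(p)-st["position"])).round(1)
def wrist(tag):
    st=arm.read_state(); P=pose("wrist",st); im=arm.get_image("wrist")[:,:,::-1].copy()
    cv2.imwrite(f"pics/{tag}.png",im); return st,P,im,cv2.cvtColor(im,cv2.COLOR_BGR2HSV)
def report(st,P,m,z,amin=150):
    for ar,c,s,mm in blobs(m,amin):
        if c[1]>330: continue
        ct,_=cv2.findContours(mm.astype(np.uint8),0,2); k=max(ct,key=len)[:,0,:]
        w=np.array([cast(P,p,z)[:2] for p in k],np.float32); r=cv2.minAreaRect(w); (cc,rr)=cv2.minEnclosingCircle(w)
        b=cv2.boxPoints(r); e=max([b[1]-b[0],b[2]-b[1]],key=np.linalg.norm)
        print("px",ar,c.round(),"rect",np.round(r[0]),np.round(r[1],1),"long axis",round(float(np.degrees(np.arctan2(e[1],e[0]))),1),
          "circ",np.round(cc,1),round(rr,1),"tool",rel(st,[*r[0],z]),"yaw",round(yaw(st),1))
E
python3 - <<'E'
from h import *
st,P,im,h=wrist("w1")
report(st,P,cv2.inRange(h,(14,90,60),(38,255,255))>0,12)
E
```

```text
px 1074 [318. 175.] rect [ 425. -113.] [60.9 24.3] long axis 44.5 circ [ 424.5 -113.1] 31.1 tool [ 2.191e+02  2.000e-01 -8.000e-01] yaw 45.1
```

View pics/w1.png

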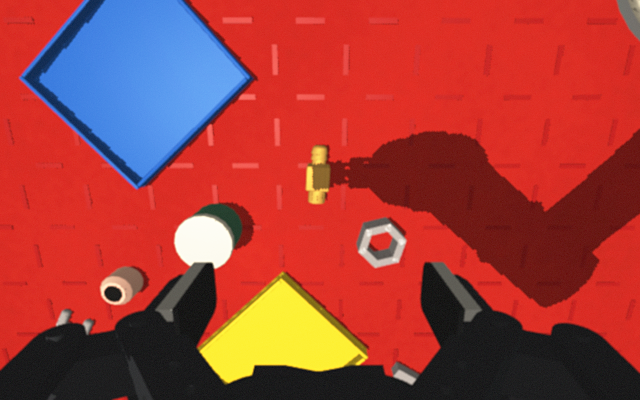

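The wrist view shows the connector at (318,175), nut (382,243), tin (205,240), wide cup (122,288) and blue tray (140,80). The tool is already over the connector and aligned with it, so I'll descend.

Request:
drive_tool(
  motion=[
    [38,0,0.5,0],
    [38,0,0.5,0],
    [38,0,0,0],
    [38,0,0,0],
    [38,0,0,0],
    [20,0,0,0],
    [12,0,0,0],
    [5,0,0,0],
    [0,0,0,0],
    [0,0,0,0],
  ],
)

```text
clock: 2.53
position: [426.9, -113.2, 4.7]
ee_rot: [-0.27, 0.653, 0.27, 0.654]
contact_force: [-0.0, 0.2, -0.1]
gripper_width: 85.0
```

Request:
drive_tool(
  motion=[
    [0,0,0,0],
    [0,0,0,0],
    [0,0,0,0],
    [0,0,0,0],
    [0,0,0,0],
    [0,0,0,0],
    [0,0,0,0],
    [0,0,0,0],
    [0,0,0,0],
    [0,0,0,0],
  ],
  grip=10,
)

```text
clock: 3.37
position: [427.1, -112.2, 5.0]
ee_rot: [-0.271, 0.653, 0.271, 0.653]
contact_force: [-1.1, 1.1, 5.1]
gripper_width: 22.5
```

Request:
drive_tool(
  motion=[
    [0,0,0,0],
    [-10,0,0,0],
    [-30,0,0,0],
    [-35,0,0,0],
    [-15,-15,-12,0],
    [0,-25,-19,0],
    [0,-25,-19,0],
    [0,-25,-19,0],
    [0,-25,-19,0],
    [0,0,0,0],
  ],
)

```text
clock: 4.2
position: [446.7, -259.7, 94.2]
ee_rot: [-0.27, 0.653, 0.269, 0.654]
contact_force: [0.3, 0.2, -1.0]
gripper_width: 22.7
```

Request:
drive_tool(
  motion=[
    [0,-17,-14,0],
    [0,-17,-14,0],
    [0,0,0,0],
    [20,0,0,0],
    [20,0,0,0],
    [20,0,0,0],
    [12,0,0,0],
    [8,0,0,0],
    [3.5,0,0,0],
    [0,0,0,0],
  ],
)

```text
clock: 5.03
position: [449.7, -299.2, 10.2]
ee_rot: [-0.27, 0.654, 0.271, 0.653]
contact_force: [0.7, -0.4, -0.1]
gripper_width: 23.0
```

Request:
drive_tool(
  motion=[
    [0,0,0,0],
    [0,0,0,0],
    [0,0,0,0],
    [0,0,0,0],
    [-10,0,0,0],
    [-25,0,0,0],
    [-40,0,0,0],
    [-40,0,0,0],
    [-40,0,0,0],
    [-40,0,0,0],
  ],
  grip=55,
)

```text
clock: 5.87
position: [449.5, -299.6, 209.1]
ee_rot: [-0.271, 0.653, 0.27, 0.654]
contact_force: [0.5, -0.7, -0.2]
gripper_width: 54.9
```

Request:
drive_tool(
  motion=[
    [0,27.3,23.8,0],
    [0,27.3,23.8,0],
    [0,27.3,23.8,0],
    [0,27.3,23.8,0],
    [0,27.3,23.8,0],
    [0,27.3,23.8,0],
    [0,27.3,23.8,0],
    [0,27.3,23.8,0],
    [0,0,0,0],
    [0,0,0,0],
  ],
  grip=85,
)

```text
clock: 6.7
position: [430.0, -9.0, 206.9]
ee_rot: [-0.272, 0.652, 0.272, 0.653]
contact_force: [-0.9, -0.4, 0.5]
gripper_width: 85.3
```

```bash
python3 - <<'E'
from h import *
st,P,im,h=wrist("w2")
m=(cv2.inRange(h,(0,0,95),(180,70,255))>0); m[330:]=0
report(st,P,m,24,300)
# top outline of nut: hexagon orientation
for ar,c,s,mm in blobs(m,300):
    if abs(c[0]-318)<80 and 100<c[1]<250:
        ct,_=cv2.findContours(mm.astype(np.uint8),0,2); k=cv2.convexHull(max(ct,key=len))
        for e in (2,3,4):
            a=cv2.approxPolyDP(k,e,True)[:,0]; w=np.array([cast(P,p,24)[:2] for p in a])
            d=np.roll(w,-1,0)-w; print(len(a),[(round(float(np.hypot(*v))),round(float(np.degrees(np.arctan2(v[1],v[0]))%60))) for v in d])
x,y=[int(v) for v in proj(P,[430,-11,12])]
cv2.imwrite("pics/w2c.png",cv2.resize(im[max(0,y-70):y+70,x-90:x+90],None,fx=4,fy=4,interpolation=cv2.INTER_CUBIC))
E
```

```text
px 3632 [107. 169.] rect [ 562. -157.] [60.9 66.3] long axis -44.7 circ [ 561.2 -158. ] 33.4 tool [ 183.  -197.9  -12.8] yaw 45.3
px 1211 [316. 178.] rect [428. -12.] [51.6 46.9] long axis 89.0 circ [427.9 -12. ] 26.5 tool [ 1.829e+02  1.000e-01 -3.800e+00] yaw 45.3
8 [(27, 28), (15, 35), (12, 22), (25, 29), (25, 31), (26, 31), (6, 54), (21, 28)]
6 [(27, 28), (26, 29), (25, 29), (25, 31), (26, 31), (27, 34)]
6 [(27, 28), (26, 29), (25, 29), (25, 31), (26, 31), (27, 34)]
```

View pics/w2c.png

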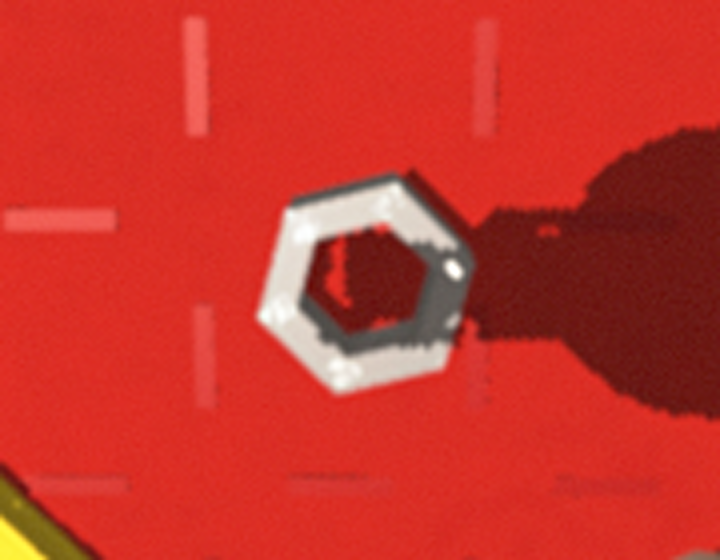

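The crop shows the hexagon nut complete, with its edges at 30° mod 60°. I'll turn 15° so the jaws meet the flats, then descend.

Request:
drive_tool(
  motion=[
    [20,0,-3.8,7],
    [35,0,0,7],
    [38,0,0,1],
    [38,0,0,0],
    [35,0,0,0],
    [20,0,0,0],
    [12,0,0,0],
    [4,0,0,0],
    [0,0,0,0],
  ],
)

```text
clock: 7.5
position: [427.1, -14.6, 3.1]
ee_rot: [-0.182, 0.684, 0.182, 0.682]
contact_force: [-0.4, 0.1, 0.2]
gripper_width: 85.2
```

Request:
drive_tool(
  motion=[
    [0,0,0,0],
    [0,0,0,0],
    [0,0,0,0],
    [0,0,0,0],
    [0,0,0,0],
    [0,0,0,0],
    [0,0,0,0],
    [0,0,0,0],
  ],
  grip=30,
)

```text
clock: 8.17
position: [428.3, -13.1, 5.2]
ee_rot: [-0.183, 0.682, 0.183, 0.684]
contact_force: [-0.6, -2.4, 5.8]
gripper_width: 44.9
```

Request:
drive_tool(
  motion=[
    [-10,0,0,0],
    [-35,0,0,0],
    [-40,0,0,0],
    [-20,14,12,0],
    [0,28,22,0],
    [0,28,22,0],
    [0,28,22,0],
    [0,28,22,0],
    [0,28,22,0],
    [0,28,22,0],
  ],
)

```text
clock: 9.0
position: [460.4, 217.8, 109.2]
ee_rot: [-0.183, 0.683, 0.183, 0.683]
contact_force: [1.1, -0.4, -2.1]
gripper_width: 44.5
```

Request:
drive_tool(
  motion=[
    [0,28,24,0],
    [0,28,23,0],
    [0,17.5,16,0],
    [10,0,0,0],
    [30,0,0,0],
    [30,0,0,0],
    [15,0,0,0],
    [9,0,0,0],
    [5,0,0,0],
    [0,0,0,0],
  ],
)

```text
clock: 9.83
position: [478.8, 311.2, 10.3]
ee_rot: [-0.183, 0.683, 0.183, 0.683]
contact_force: [0.9, 0.0, -2.0]
gripper_width: 44.9
```

Request:
drive_tool(
  motion=[
    [1,0,0,0],
    [0,0,0,0],
  ],
)

```text
clock: 10.0
position: [479.4, 311.9, 9.7]
ee_rot: [-0.183, 0.682, 0.184, 0.684]
contact_force: [-0.3, 0.7, -2.6]
gripper_width: 44.4
```

Request:
drive_tool(
  motion=[
    [0,0,0,0],
    [0,0,0,0],
    [0,0,0,0],
    [0,0,0,0],
    [-10,0,0,0],
    [-30,0,0,0],
    [-40,0,0,0],
    [-40,0,0,0],
    [-40,0,0,0],
    [-40,0,0,0],
  ],
  grip=75,
)

```text
clock: 10.83
position: [478.6, 311.1, 211.9]
ee_rot: [-0.183, 0.683, 0.183, 0.683]
contact_force: [0.4, 1.1, -0.3]
gripper_width: 74.8
```

Request:
drive_tool(
  motion=[
    [0,-30.1,14.4,0],
    [0,-30.1,14.4,0],
    [0,-30.1,14.4,0],
    [0,-30.1,14.4,0],
    [0,-30.1,14.4,0],
    [0,-30.1,14.4,0],
    [0,-30.1,14.4,0],
    [0,0,0,0],
    [0,0,0,0],
    [0,0,0,0],
  ],
  grip=85,
)

```text
clock: 11.67
position: [671.2, 179.3, 209.0]
ee_rot: [-0.183, 0.683, 0.183, 0.683]
contact_force: [-1.0, 0.8, -0.1]
gripper_width: 84.9
```

```bash
python3 - <<'E'
from h import *
st,P,im,h=wrist("w3")
print(st["position"])
m=cv2.inRange(h,(10,90,60),(38,255,255))>0
report(st,P,m,26,150); print(); report(st,P,m,0,150)
E
```

```text
[671.18482324 179.32626094 209.04755848]
px 24941 [183.  64.] rect [623.  18.] [147.8 162.5] long axis -1.1 circ [623.2  17.8] 108.5 tool [ 183.1 -115.8 -122.9] yaw 30.0
px 761 [364.  52.] rect [551. 157.] [ 9.8 56.9] long axis -29.9 circ [550.5 156.5] 28.5 tool [ 183.1   40.5 -115.9] yaw 30.0
px 731 [318. 184.] rect [672. 181.] [33.  29.7] long axis 3.3 circ [672.  180.5] 17.1 tool [183.    0.7   1.9] yaw 30.0
px 595 [ 52. 306.] rect [926.   5.] [117.5   7.1] long axis 89.7 circ [923.3   4.9] 58.8 tool [ 182.9 -278.3  133.2] yaw 30.0

px 24941 [183.  64.] rect [624.   7.] [159.6 175.5] long axis -1.1 circ [624.2   7.7] 117.2 tool [ 209.1 -125.1 -127.1] yaw 30.0
px 761 [364.  52.] rect [546. 157.] [10.5 61.4] long axis -29.9 circ [545.7 157.5] 30.8 tool [ 209.1   43.7 -119.5] yaw 30.0
px 731 [318. 184.] rect [677. 184.] [35.7 32.1] long axis 3.3 circ [677.  183.3] 18.4 tool [209.    0.8   7.7] yaw 30.0
px 595 [ 52. 306.] rect [951.  -6.] [126.9   7.7] long axis 89.7 circ [948.4  -6.3] 63.4 tool [ 208.9 -300.6  149.5] yaw 30.0
```

View pics/w3.png

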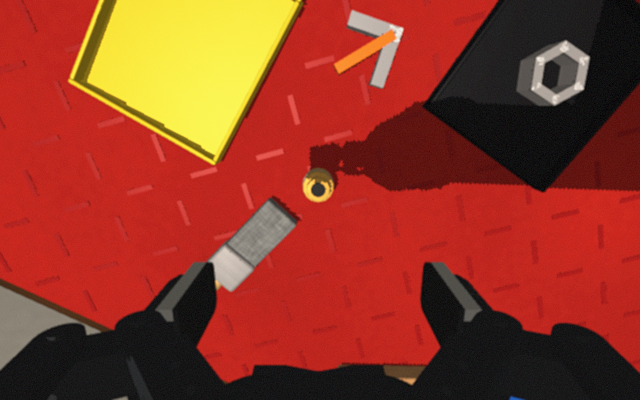

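The view shows the nut flat in the black tray at (553,73), and the coupler at (318,187). The brush corner at (275,198) is close to the coupler, so I'll spin 20° away from it and open less.

Request:
drive_tool(
  motion=[
    [20,0.7,1.5,7],
    [35,0,0,7],
    [38,0,0,6],
    [38,0,0,0],
    [35,0,0,0],
    [20,0,0,0],
    [12,0,0,0],
    [5.5,0,0,0],
    [0,0,0,0],
  ],
  grip=62,
)

```text
clock: 12.47
position: [672.1, 181.5, 5.2]
ee_rot: [-0.062, 0.705, 0.062, 0.704]
contact_force: [-0.2, 1.0, 0.3]
gripper_width: 61.9
```

Request:
drive_tool(
  motion=[
    [0,0,0,0],
    [0,0,0,0],
    [0,0,0,0],
    [0,0,0,0],
    [0,0,0,0],
    [0,0,0,0],
    [0,0,0,0],
  ],
  grip=15,
)

```text
clock: 13.05
position: [673.9, 181.4, 7.9]
ee_rot: [-0.062, 0.703, 0.062, 0.706]
contact_force: [-1.1, 0.6, 6.3]
gripper_width: 27.5
```

Request:
drive_tool(
  motion=[
    [-10,0,0,0],
    [-35,0,0,0],
    [-40,0,0,0],
    [-35,0,0,0],
    [0,-32.1,-17.1,0],
    [0,-32.1,-17.1,0],
    [0,-32.1,-17.1,0],
    [0,-32.1,-17.1,0],
    [0,-32.1,-17.1,0],
    [0,-32.1,-17.1,0],
  ],
)

```text
clock: 13.88
position: [603.7, -28.3, 125.6]
ee_rot: [-0.062, 0.705, 0.062, 0.704]
contact_force: [1.2, -0.2, -1.4]
gripper_width: 27.8
```

Request:
drive_tool(
  motion=[
    [0,-32.1,-17.1,0],
    [0,-32.1,-17.1,0],
    [0,-32.1,-17.1,0],
    [0,-32.1,-17.1,0],
    [0,-32.1,-17.1,0],
    [0,-32.1,-17.1,0],
    [0,-32.1,-17.1,0],
    [0,-32.1,-17.1,0],
    [0,0,0,0],
    [0,0,0,0],
  ],
)

```text
clock: 14.72
position: [513.6, -305.1, 125.3]
ee_rot: [-0.06, 0.705, 0.06, 0.704]
contact_force: [-0.1, 0.6, -1.5]
gripper_width: 27.8
```

Request:
drive_tool(
  motion=[
    [20,0,0,0],
    [30,0,0,0],
    [30,0,0,0],
    [17,0,0,0],
    [10,0,0,0],
    [5,0,0,0],
    [3,0,0,0],
    [1,0,0,0],
    [0,0,0,0],
  ],
)

```text
clock: 15.47
position: [515.4, -302.8, 11.9]
ee_rot: [-0.062, 0.704, 0.062, 0.705]
contact_force: [-2.7, 0.9, 3.5]
gripper_width: 27.8
```

Request:
drive_tool(
  motion=[
    [0,0,0,0],
    [0,0,0,0],
    [0,0,0,0],
    [0,0,0,0],
    [-10,0,0,0],
    [-30,0,0,0],
    [-40,0,0,0],
    [-40,0,0,0],
    [-40,0,0,0],
    [-40,0,0,0],
  ],
  grip=55,
)

```text
clock: 16.3
position: [514.6, -303.4, 212.2]
ee_rot: [-0.062, 0.704, 0.062, 0.705]
contact_force: [1.1, -0.3, 0.0]
gripper_width: 54.8
```

Request:
drive_tool(
  motion=[
    [0,15.7,29.7,0],
    [0,15.7,29.7,0],
    [0,15.7,29.7,0],
    [0,15.7,29.7,0],
    [0,15.7,29.7,0],
    [0,15.7,29.7,0],
    [0,0,0,0],
    [0,0,0,0],
    [0,0,0,0],
  ],
  grip=85,
)

```text
clock: 17.05
position: [673.6, -179.7, 209.5]
ee_rot: [-0.062, 0.705, 0.062, 0.704]
contact_force: [-0.5, 0.2, -0.2]
gripper_width: 85.0
```

```bash
python3 - <<'E'
from h import *
st,P,im,h=wrist("w4")
print(st["position"], proj(P,[674,-179,0]))
# dark mouth on top of cup, z=32
m=(h[:,:,2]<60); m[320:]=0
for b in blobs(m,60):
    if b[0]<3000: print(b[0],b[1].round(1),cast(P,b[1],32).round(1),rel(st,cast(P,b[1],32)))
E
```

```text
[ 673.64787704 -179.67483035  209.46360375] [318.32316145 178.65657335]
1585 [197.7 297.2] [ 811.8 -281.    32. ] [ 177.4 -123.8  118.5]
1579 [438.6 297.3] [768.6 -36.2  32. ] [177.4 124.8 118.6]
571 [153.8 304.9] [ 828.7 -325.2   32. ] [ 177.4 -170.3  127.4]
570 [482.5 305. ] [769.4  11.2  32. ] [177.4 171.3 127.6]
```

View pics/w4.png

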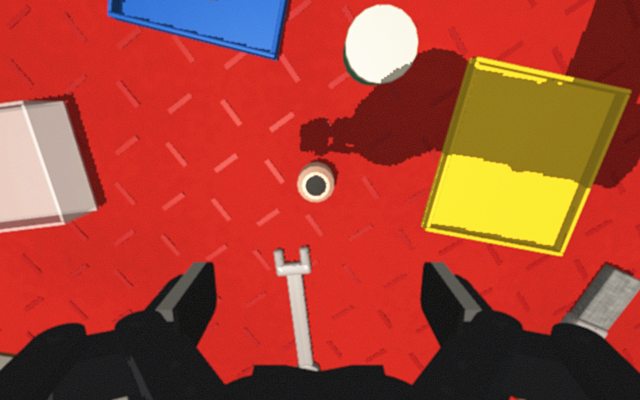

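The view shows the wide cup's mouth at (316,185), so it is about 2 mm to the left and needs no turn. The wrench at (293,255) is clear of the jaws. All the metal parts are away, so I'll take the cup now.

Request:
drive_tool(
  motion=[
    [20,-2,0.4,0],
    [35,0,0,0],
    [38,0,0,0],
    [38,0,0,0],
    [35,0,0,0],
    [20,0,0,0],
    [12,0,0,0],
    [5.5,0,0,0],
    [0,0,0,0],
  ],
  grip=68,
)

```text
clock: 17.85
position: [674.4, -182.3, 5.7]
ee_rot: [-0.062, 0.705, 0.061, 0.704]
contact_force: [-0.1, 0.0, 1.4]
gripper_width: 67.9
```

Request:
drive_tool(
  motion=[
    [0,0,0,0],
    [0,0,0,0],
    [0,0,0,0],
    [0,0,0,0],
    [0,0,0,0],
    [0,0,0,0],
    [0,0,0,0],
  ],
  grip=25,
)

```text
clock: 18.43
position: [676.3, -181.7, 8.4]
ee_rot: [-0.062, 0.703, 0.062, 0.706]
contact_force: [-0.3, 0.7, 5.8]
gripper_width: 33.5
```

Request:
drive_tool(
  motion=[
    [-8,0,0,0],
    [-25,0,0,0],
    [-32,0,0,0],
    [-15,15.5,1.8,0],
    [0,30,2,0],
    [0,30,2,0],
    [0,30,2,0],
    [0,30,2,0],
    [0,30,2,0],
    [0,22,2,0],
  ],
)

```text
clock: 19.27
position: [654.9, 8.6, 86.1]
ee_rot: [-0.062, 0.704, 0.062, 0.704]
contact_force: [0.3, 0.1, 0.3]
gripper_width: 33.7
```

Request:
drive_tool(
  motion=[
    [0,0,0,0],
    [15,0,0,0],
    [20,0,0,0],
    [17,0,0,0],
    [10,0,0,0],
    [5,0,0,0],
    [3,0,0,0],
    [2,0,0,0],
    [1,0,0,0],
    [0,0,0,0],
  ],
)

```text
clock: 20.1
position: [656.2, 5.5, 13.5]
ee_rot: [-0.062, 0.704, 0.062, 0.705]
contact_force: [-0.4, -0.2, 0.3]
gripper_width: 33.7
```

Request:
drive_tool(
  motion=[
    [0.7,0,0,0],
    [0.7,0,0,0],
    [0,0,0,0],
    [0,0,0,0],
  ],
)

```text
clock: 20.43
position: [656.3, 5.6, 12.5]
ee_rot: [-0.062, 0.704, 0.062, 0.705]
contact_force: [-1.9, 0.5, 4.3]
gripper_width: 33.3
```

Contact at 4 N, so I'll release and rise slowly.

Request:
drive_tool(
  motion=[
    [0,0,0,0],
    [0,0,0,0],
    [0,0,0,0],
    [0,0,0,0],
    [-4,0,0,0],
    [-15,0,0,0],
    [-30,0,0,0],
    [-40,0,0,0],
    [-40,0,0,0],
    [-40,0,0,0],
  ],
  grip=58,
)

```text
clock: 21.27
position: [655.4, 5.4, 182.3]
ee_rot: [-0.062, 0.705, 0.062, 0.704]
contact_force: [0.8, -0.1, -0.2]
gripper_width: 58.1
```

Request:
drive_tool(
  motion=[
    [-14,21.7,-29.7,0],
    [-14,21.7,-29.7,0],
    [0,21.7,-29.7,0],
    [0,21.7,-29.7,0],
    [0,21.7,-29.7,0],
    [0,21.7,-29.7,0],
    [0,21.7,-29.7,0],
    [0,0,0,0],
    [0,0,0,0],
    [0,0,0,0],
  ],
  grip=85,
)

```text
clock: 22.1
position: [425.0, 119.3, 209.1]
ee_rot: [-0.062, 0.704, 0.062, 0.705]
contact_force: [-0.2, 0.1, -0.0]
gripper_width: 85.0
```

```bash
python3 - <<'E'
from h import *
st,P,im,h=wrist("w5")
print(st["position"])
x,y=[int(v) for v in proj(P,[424,119,48])]; print(x,y)
c=im[max(0,y-50):y+50,x-70:x+70]; cv2.imwrite("pics/w5c.png",cv2.resize(c,None,fx=5,fy=5,interpolation=cv2.INTER_CUBIC))
m=(h[:,:,2]<75); m[320:]=0
for b in blobs(m,20):
    if b[0]<3000 and abs(b[1][0]-x)<70 and abs(b[1][1]-y)<60: print(b[0],b[1].round(1),b[2],cast(P,b[1],48).round(1),rel(st,cast(P,b[1],48)))
cv2.imwrite("pics/top1.png",arm.get_image("top")[:,:,::-1]); cv2.imwrite("pics/sc1.png",arm.get_image("scene")[:,:,::-1])
E
```

```text
[425.02249912 119.27616701 209.05889925]
317 187
```

View pics/w5.png

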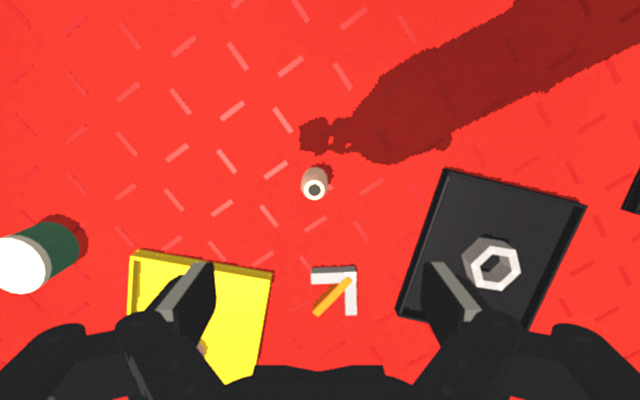

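The view shows the tall cup's mouth at (314,189), about 3 mm to the left. The nut is flat in the black tray.

Request:
drive_tool(
  motion=[
    [20,-3,0,0],
    [35,0,0,0],
    [38,0,0,0],
    [38,0,0,0],
    [35,0,0,0],
    [20,0,0,0],
    [12,0,0,0],
    [5,0,0,0],
    [0,0,0,0],
  ],
  grip=65,
)

```text
clock: 23.0
position: [425.2, 115.2, 4.0]
ee_rot: [-0.062, 0.705, 0.061, 0.703]
contact_force: [0.2, -0.0, -1.6]
gripper_width: 65.4
```

Request:
drive_tool(
  motion=[
    [0,0,0,0],
    [0,0,0,0],
    [0,0,0,0],
    [0,0,0,0],
    [0,0,0,0],
    [0,0,0,0],
    [0,0,0,0],
  ],
  grip=15,
)

```text
clock: 23.58
position: [426.0, 116.5, 6.6]
ee_rot: [-0.062, 0.704, 0.062, 0.705]
contact_force: [-1.1, 0.4, 6.7]
gripper_width: 24.2
```

Request:
drive_tool(
  motion=[
    [-8,0,0,0],
    [-27,0,0,0],
    [-35,0,0,0],
    [-20,0,0,0],
    [0,-19.7,24.4,0],
    [0,-19.7,24.4,0],
    [0,-19.7,24.4,0],
    [0,-19.7,24.4,0],
    [0,-19.7,24.4,0],
    [0,-19.7,24.4,0],
  ],
)

```text
clock: 24.42
position: [590.8, 24.2, 96.0]
ee_rot: [-0.062, 0.704, 0.062, 0.704]
contact_force: [0.7, 1.6, -1.0]
gripper_width: 24.3
```

Request:
drive_tool(
  motion=[
    [0,0,0,0],
    [20,0,0,0],
    [25,0,0,0],
    [18,0,0,0],
    [10,0,0,0],
    [5,0,0,0],
    [3,0,0,0],
    [1,0,0,0],
    [0,0,0,0],
    [0,0,0,0],
  ],
)

```text
clock: 25.25
position: [590.6, 25.3, 14.5]
ee_rot: [-0.062, 0.704, 0.062, 0.705]
contact_force: [0.1, 0.2, 0.1]
gripper_width: 24.5
```

Request:
drive_tool(
  motion=[
    [1,0,0,0],
    [1,0,0,0],
    [0.7,0,0,0],
    [0,0,0,0],
    [0,0,0,0],
  ],
)

```text
clock: 25.67
position: [589.9, 25.0, 10.7]
ee_rot: [-0.062, 0.704, 0.062, 0.704]
contact_force: [0.3, 0.7, -1.0]
gripper_width: 24.0
```

Request:
drive_tool(
  motion=[
    [0.7,0,0,0],
    [0.7,0,0,0],
    [0,0,0,0],
    [0,0,0,0],
  ],
)

```text
clock: 26.0
position: [589.9, 25.1, 10.7]
ee_rot: [-0.062, 0.704, 0.062, 0.704]
contact_force: [-3.0, 0.7, 7.4]
gripper_width: 23.8
```

Now in contact, so I'll release.

Request:
drive_tool(
  motion=[
    [0,0,0,0],
    [0,0,0,0],
    [0,0,0,0],
    [0,0,0,0],
    [-4,0,0,0],
    [-15,0,0,0],
    [-30,0,0,0],
    [-40,0,0,0],
    [-40,0,0,0],
    [-40,0,0,0],
  ],
  grip=55,
)

```text
clock: 26.83
position: [589.4, 24.9, 180.2]
ee_rot: [-0.062, 0.705, 0.062, 0.704]
contact_force: [1.0, -0.2, -1.1]
gripper_width: 54.8
```

Request:
drive_tool(
  motion=[
    [-20,0,-25,0],
    [-20,0,-25,0],
    [0,0,-25,0],
    [0,0,-25,0],
    [0,0,-25,0],
    [0,0,-25,0],
    [0,0,0,0],
  ],
)

```text
clock: 27.42
position: [437.8, -2.1, 218.5]
ee_rot: [-0.061, 0.705, 0.062, 0.704]
contact_force: [-0.3, 0.8, -0.3]
gripper_width: 55.2
```

```bash
python3 - <<'E'
from h import *
t=arm.get_image("top")[:,:,::-1]; s=arm.get_image("scene")[:,:,::-1]
cv2.imwrite("pics/top2.png",np.ascontiguousarray(t)); cv2.imwrite("pics/sc2.png",cv2.resize(s[150:340,100:460],None,fx=2.2,fy=2.2,interpolation=cv2.INTER_CUBIC))
P=pose("top"); h=cv2.cvtColor(np.ascontiguousarray(t),cv2.COLOR_BGR2HSV)
for b in blobs(cv2.inRange(h,(0,0,170),(180,60,255))>0,120):
    if 350<b[1][0]<450: print("tin",b[0],b[1],cast(P,b[1],52).round())
E
```

```text
tin 245 [400.77142857 103.20408163] [ 815. -161.   52.]
tin 3084 [358.15726329 378.60278859] [-21.   5.  52.]
```

View pics/sc2.png

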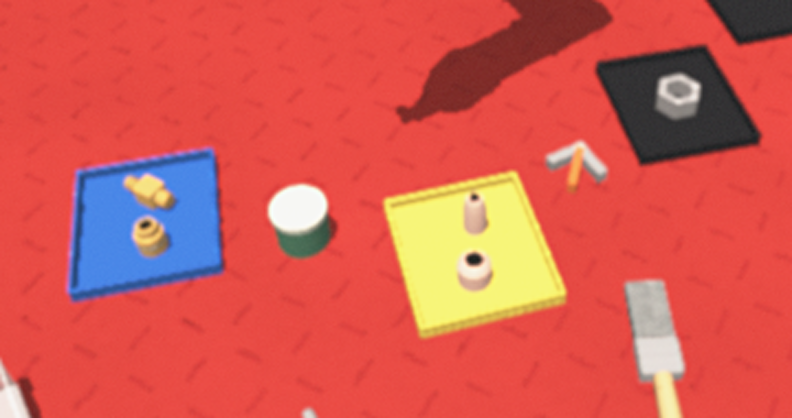

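View pics/top2.png

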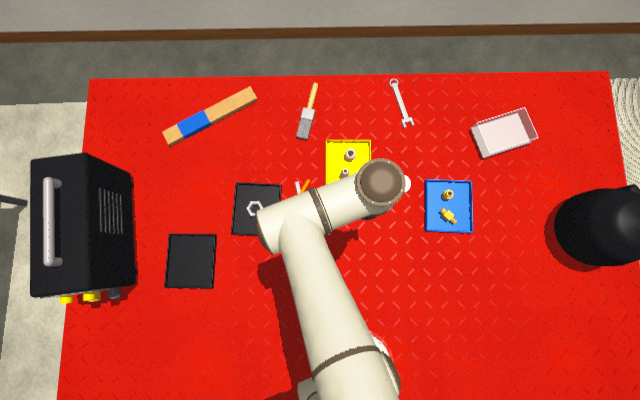

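All five parts are in their trays and both cups are upright. I'll compare the tin's pixels with the start picture and hand in.

```bash
python3 - <<'E'
from h import *
a=cv2.imread("pics/scene0.png"); b=np.ascontiguousarray(arm.get_image("scene")[:,:,::-1])
for i in (a,b):
    h=cv2.cvtColor(i,cv2.COLOR_BGR2HSV)
    print([(x[0],x[1].round(1)) for x in blobs(cv2.inRange(h,(0,0,170),(180,50,255))[230:275,210:265]>0,100)])
print(arm.read_state()["clock"]); print(arm.job_done())
E
```

```text
[(np.int32(442), array([24.9, 14.7]))]
[(np.int32(445), array([24.8, 14.7]))]
27.5667
the job is handed in; nothing more can be done
None
```

The job is done and handed in at about 27.6 s of robot time. `job_done()` gives no verdict, so this rests on my own checks.

- **Metal first:** the brass connector and coupler went into the blue tray and the steel nut into the black tray. Of the two black trays I used the one farther to the robot's right (y about 312, the other is at 514).
- **Cups after that:** I lowered both pink cups into the yellow tray until I felt light contact (4–7 N), then released them standing on their wide ends.
- **Last pictures:** all five parts sit inside their trays and apart, the coupler and both cups are upright, and the gripper is clear at about 218 mm height.
- **Tin:** it has not moved; its lid is within 0.1 px of the start in the scene view. My tin check in the final top view failed because the arm partly hid the tin there, so I used the scene view.
- **Readings that were off:** the gripper opening read about 1–2.5 mm below the part sizes. Closing the fingers near the table raised the tool by up to 3 mm, with 5–7 N of contact. I allowed for both when placing.

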